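# Hold the coffee grinder's bayonet lid at the half-turn pulse position

### The arm

A 6-joint arm with a two-finger parallel gripper is mounted at the origin on the work surface. World frame = base frame: x ahead of the robot, y to its left, z up, the work surface at z = 0. Lengths are in m, angles in rad, forces in N, time in s.
With the tool pointing down it reaches from about 0.35 to 0.975 m from the base axis. Payload 4.9 kg.
Tool frame: the origin (TCP) lies at the very end of the fingers, on their centre line; the grasp point (between the pads) lies 19 mm behind it (manip.hold_point_z is the distance from the TCP to the grasp point, in m); z points along the fingers, x is the direction in which the jaws open and shut, and the axes are right-handed (so a half turn about z gives the same grasp; the last joint's range is limited). The gripper opens to 85 mm and grips with 20 to 120 N. Pads are 22 mm wide; open, the fingers measure 114 mm over their backs; the gripper's body (76 mm by 85 mm) begins 54 mm behind the grasp point. The pads swing forward as they close: fully open they stand 13 mm farther back than shut.
Start: joints at [1.029, 0.053, 1.613, -0, 1.476, -0.119], TCP at [0.256, 0.57, 0.192] pointing down, gripper open.
Joint ranges: [-3.01, 3.01], [-1.01, 2.22], [0.06, 2.58], [-1.02, 4.17], [0.09, 2.62], [-3.14, 3.14]. Speed limits (rad/s): [2.57, 2.57, 3.14, 3.14, 3.14, 3.14].

### API

Orientations are given as a unit quaternion [w, x, y, z].
In Python, from plant import manip gives the robot as it stands.
- The arm moves only by the shell command python3 -m handwheel 'ROWS' [OPENING]. ROWS is JSON, a list of rows, each an object of numbers: "dx", "dy", "dz": the shift along the tool's x, y, z in m; "ax", "ay", "az": the turn, a rotation vector about the tool's x, y, z in rad. In form: [{"dx": .., "dy": .., "dz": .., "ax": .., "ay": .., "az": ..}, ...]. A call has 1 to 5 rows; each row is the pose to reach, as a shift and turn from the pose commanded when the call began, along the tool's axes at that moment; what a row does not reach only later rows make up. A row lasts 1/8 s, in which the tool goes at most 62.5 mm and 10.7 degrees, less where a joint would pass 70% of its speed; a pose out of reach is approached as far as the arm can. A call with a gripper value outside its range is refused whole. OPENING is the closure in counts, from 0 (fully open) to 255 (shut), set as the call begins (- or left out, the last holds). The fingers move at their own pace and stop on an object; the grip force is fixed at half the most. Time passes only in rows, so rows that repeat a pose let the fingers close. It gives the time, the measured TCP pose, the force and the opening at its end, in the units of the state.
- manip.state(): the state, without advancing time (a new reading comes with each control period).
- manip.grab_frame(name): name is "scene" or "side" or "wrist"; returns a dict with "image" (480x640x3 uint8, blue, green, red), "z_map" (480x640 float32, m along the optical axis (not along the pixel's ray), 0 where there is no reading), "K" (3x3 intrinsics, pixels), "xyz" and "rotation" of the camera in the world. Camera axes: x right, y up, looking along -z (the intrinsics and any distortion apply to the point x, -y, -z); pixel columns grow to the right and rows downward; lengths in m; the calibration is good to about 2 mm. A picture is of the moment at which its call begins.
- manip.job_done(): hands the job in, once; it reports no verdict.
The state is a dict: "time": time; "joint_pos": joint angles; "joint_vel": joint speeds; "joint_efforts": joint torques, N m; "tool_pos": TCP position; "tool_rot": TCP orientation; "contact_force": force on the tool from outside, world axes, zero at the start; "ft_torque": the same for the moment, N m; "gripper_width": opening from 0.0 (shut) to 1.0 (fully open).
Only numpy, scipy, OpenCV 4.12 (cv2) and the standard library are available. Lean on these libraries where they do the work, as an engineer would, in place of code of your own. Each camera call takes 0.05 s, during which the arm holds its last target.

### The job

At the shop's self-serve coffee corner, lift the blue bayonet lid off the freely spinning turntable, lower it into the grinder's mouth with its two lugs through the two slots (white pointers at the white marks) until it sits fully down, and then twist it clockwise, seen from above, to the green mark, half-way to the red lock mark. The half-turn position is the grinder's pulse position, and a spring turns the lid back if you let go: never twist on to the lock click at the red mark, and finish while still gripping the lid and holding it at the green mark. Leave the jar standing on the turntable, and leave the can, the cup and the tin alone.

Things in the scene. Friction and masses are not known exactly. Their poses are not given: they have to be found in the camera images.
- lid_center (a point): Loose blue bayonet lid, 0.14 kg, 54 mm tall, upright, z up; point on its axis at half height, 27 mm above its underside. A blue disc 100 mm across and 6 mm thick (top face 9 mm below this point) carries a grip bar and, below, a round spigot. White stripes (pointers) on the disc at its +x and -x. Same after a half turn about z. It lies off-centre on the turntable, at any yaw.
- lid_bar (a point): Centre of the lid's grip bar, 9 mm above lid_center: blue, upright, 46 mm long along the lid's x, 18 mm thick along its y, 36 mm high, standing on the disc (top 18 mm above this point, disc 18 mm below). Pinch it firmly from above across its 18 mm thickness.
- lid_foot (a point): Centre of the lid's underside, 27 mm below lid_center: the foot of the grey spigot, 72 mm across and 12 mm high up to the disc, on which the lid stands. Two lugs 12 mm wide and 5 mm high stick out of the foot at the lid's +x and -x, to 44 mm from the axis, so the bar points along the lugs.
- mouth (a point): Centre of the mouth of the fixed grey round grinder (125 mm across), level with the flat rim on which the lid's disc rests, 160 mm above the counter; z up. The hole is 76 mm across, in a flange 5.5 mm thick, with two slots 18 mm wide reaching 47 mm from the axis at this frame's +x and -x, by the white marks. Seated, the lid's underside is 12 mm below this point, lid_center 15 mm above.
- green_mark (a point): Same point as the mouth, but x points at one of the two green marks on the rim (the other is at -x), 35 deg clockwise (from above) of the white marks; the red lock marks are at 70 deg. The half turn is reached when the lid's bar and pointers lie along this x. From about 45 deg the lugs meet stiff click pawls. A fixed stop lets the lid turn only about 4 deg anticlockwise of white.
- ring (a joint): Turn of the spring-loaded orange ring inside the grinder, in rad, growing clockwise seen from above; 0 at rest. The lugs push it after about 4 deg (0.08 rad) of lid turn, so it reads about 0.53 with the lid at the green marks and about 1.14 at the lock. Its spring pushes back with about 0.05 N m at 0 and 0.13 N m at the green marks.
- platter (a joint): Angle of the turntable's wooden platter, rad, growing anticlockwise seen from above. The platter is a disc 280 mm across whose top is 26 mm above the counter; it spins almost without friction at a touch. Its starting angle is random and does not matter.
- turntable_top (a point): Centre of the turntable's top surface, 26 mm above the counter, on its axis.
- jar_center (a point): Small amber jar with a white cap, 54 mm across, 65 mm tall, standing loose on the turntable opposite the lid; this point is at its centre, half-way up. Leave it standing on the turntable.
- can_center (a point): Green drink can, 58 mm across, 100 mm tall, on the counter; point at its centre, half-way up. Leave alone.
- cup_center (a point): Empty paper-coloured cup, 76 mm across, 85 mm tall, on the counter; point at its centre, half-way up. Leave alone.
- tin_center (a point): Small brass-coloured tin, 76 mm across, 60 mm tall, on the counter; point at its centre, half-way up. Leave alone.
There are look-alikes about, which are no part of the job. There is more than one size of the part that bears lid_center; the job needs the smaller.

How it is judged:
By the outcome, as a careful person would: the job done as asked, in the order asked, and still so for the second after the job is handed in, while the arm keeps its last pose, push and grip.
It also fails if it takes over 48 s, if anything falls off the work surface, if the arm or the gripper's body presses on something with over 40 N, if the wrist force passes 120 N, or if a joint passes its speed limit or range.

## Working session

There is one attempt and no reset: what is moved stays moved. The work goes in short steps, Python scripts to look and compute and a shell command to move; the robot and the scene stay as the last step left them, time stands still between calls to the robot, and variables do not carry over. Pictures are saved under pics/ and viewed, and the job is handed in when it is done.

```bash
ls; mkdir -p pics; cat > h.py <<'E'
import numpy as np, cv2, pickle
from plant import manip
def grab(n,tag):
    f=manip.grab_frame(n); cv2.imwrite(f'pics/{tag}.png',f['image']); pickle.dump(f,open(f'pics/{tag}.pkl','wb')); return f
def load(tag): return pickle.load(open(f'pics/{tag}.pkl','rb'))
def cloud(f):
    z=f['z_map'];K=np.array(f['K']);v,u=np.mgrid[0:480,0:640]
    R=np.array(f['rotation']); 
    if R.size==4:
        from scipy.spatial.transform import Rotation as Ro
        R=Ro.from_quat(np.roll(R.ravel(),-1)).as_matrix()
    x=(u-K[0,2])/K[0,0]*z;y=(v-K[1,2])/K[1,1]*z
    P=np.stack([x,-y,-z],-1)@R.T+np.array(f['xyz']); P[z<=0]=np.nan; return P
E
python3 - <<'E'
from h import *
for n in ['scene','side']:
    f=grab(n,n+'0'); print(n,f['K'],f['xyz'],f['rotation'],[k for k in f])
print(manip.state()); print(manip.hold_point_z)
E
```

```text
pics
scene [[621.55073098   0.         326.08461175]
 [  0.         621.55073098 229.2998426 ]
 [  0.           0.           1.        ]] [1.14863311 0.36916591 1.22179477] [0.40226604 0.12153774 0.26318465 0.86841491] ['image', 'z_map', 'K', 'xyz', 'rotation']
side [[529.50239954   0.         313.48585481]
 [  0.         529.50239954 237.0847918 ]
 [  0.           0.           1.        ]] [ 0.55537229 -0.83125924  1.0476626 ] [ 0.94534469  0.32509128 -0.00959423 -0.02338866] ['image', 'z_map', 'K', 'xyz', 'rotation']
{'time': 0.1, 'joint_pos': array([ 1.02897711e+00,  5.33142887e-02,  1.61418093e+00, -1.58697273e-05,
        1.47601584e+00, -1.19027538e-01]), 'joint_vel': array([ 2.93636632e-08, -1.41405123e-03, -1.27394334e-03,  7.28441180e-04,
       -2.59474831e-03,  1.04043023e-03]), 'joint_efforts': array([-1.88945532e-04, -3.94907928e+01, -3.71362674e+01, -1.45358135e-04,
        3.94384697e-03,  3.49352649e-05]), 'tool_pos': array([0.25612278, 0.56939372, 0.19085703]), 'tool_rot': array([ 4.28605685e-04,  8.39733657e-01,  5.42997666e-01, -8.58151951e-04]), 'contact_force': array([ 0.37341792, -0.85468451, -0.32019036]), 'ft_torque': array([ 0.01677419, -0.05171587, -0.01092183]), 'gripper_width': 0.9981717727667904}
0.0187
```

View pics/scene0.png

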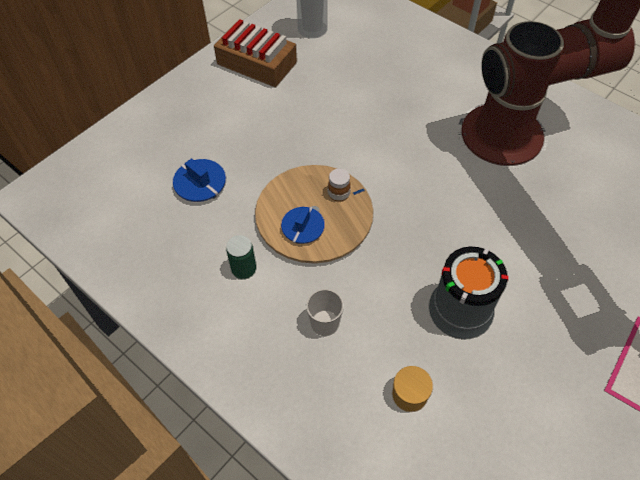

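View pics/side0.png

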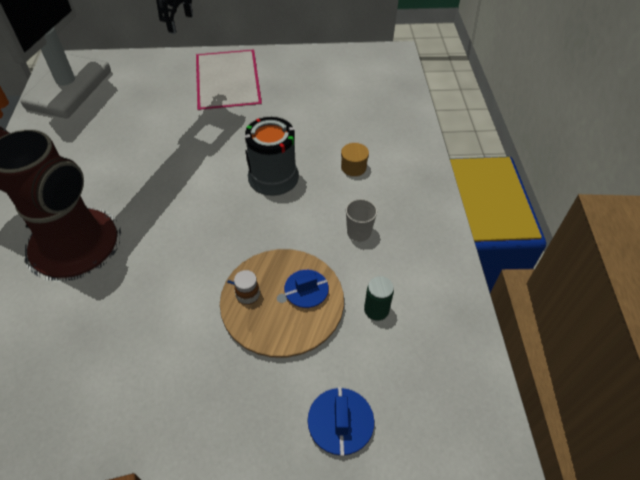

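The target is the small lid on the turntable, at scene (303,225) and side (306,288). The grinder is at scene (475,275), with white, green and red rim marks. The larger lid off the turntable, at scene (200,180), is the decoy. Next I'll measure.

```bash
python3 - <<'E'
from h import *
for tag in ['scene0','side0']:
    f=load(tag);P=cloud(f);im=f['image'];hsv=cv2.cvtColor(im,cv2.COLOR_BGR2HSV)
    H,S,V=hsv[...,0].astype(int),hsv[...,1],hsv[...,2]
    print(tag)
    blue=(abs(H-112)<12)&(S>150)&(V>40)
    n,l,st,c=cv2.connectedComponentsWithStats(blue.astype(np.uint8))
    for i in range(1,n):
        if st[i,4]>60:
            Q=P[l==i];print('blue',c[i].round(),st[i,4],np.nanmedian(Q,0).round(4))
    # turntable wood: rough
    Z=P[...,2]
    # rim
    top=(abs(Z-0.160)<0.012)&(np.hypot(P[...,0]-.4,P[...,1])<2)
    n,l,st,c=cv2.connectedComponentsWithStats(top.astype(np.uint8))
    for i in range(1,n):
        if st[i,4]>200: 
            Q=P[l==i];print('rimcand',c[i].round(),st[i,4],np.nanmedian(Q,0).round(4),np.nanmin(Q,0).round(4),np.nanmax(Q,0).round(4))
    tt=(abs(Z-0.026)<0.006)
    n,l,st,c=cv2.connectedComponentsWithStats(tt.astype(np.uint8))
    for i in range(1,n):
        if st[i,4]>1500:
            Q=P[l==i];print('tt',c[i].round(),st[i,4],np.nanmedian(Q,0).round(4),np.nanmin(Q,0).round(4),np.nanmax(Q,0).round(4))
for tag,(u,v,w) in {'scene0':(475,275,60),'side0':(271,135,50)}.items():
    im=load(tag)['image'][v-w//2-15:v+w//2+15,u-w//2-15:u+w//2+15]; cv2.imwrite(f'pics/{tag}_g.png',cv2.resize(im,None,fx=6,fy=6,interpolation=cv2.INTER_CUBIC))
for tag,(u,v,w) in {'scene0':(303,225,30),'side0':(306,288,30)}.items():
    im=load(tag)['image'][v-w:v+w,u-w:u+w]; cv2.imwrite(f'pics/{tag}_l.png',cv2.resize(im,None,fx=8,fy=8,interpolation=cv2.INTER_CUBIC))
E
```

```text
scene0
blue [199. 180.] 1653 [ 0.6383 -0.4727  0.0255]
blue [302. 224.] 1146 [ 0.5793 -0.1839  0.0458]
rimcand [516. 105.] 396 [0.0577 0.03   0.1624] [-0.0231 -0.0519  0.1481] [0.0712 0.0684 0.172 ]
rimcand [475. 276.] 2029 [0.5073 0.204  0.1603] [0.4354 0.139  0.148 ] [0.5637 0.2633 0.1684]
rimcand [ 73. 447.] 619 [ 1.2137 -0.1293  0.16  ] [ 1.1341 -0.1369  0.148 ] [ 1.288  -0.1208  0.172 ]
tt [314. 214.] 6947 [ 0.517  -0.192   0.0268] [ 0.3784 -0.3432  0.02  ] [ 0.6594 -0.0633  0.032 ]
side0
blue [509. 253.] 1974 [ 1.2962  0.2261 -0.4437]
blue [306. 288.] 1156 [ 0.5739 -0.1999  0.0442]
blue [341. 421.] 3259 [ 0.6255 -0.4882  0.023 ]
rimcand [624.  21.] 364 [1.6083 0.6739 0.159 ] [1.5994 0.5444 0.1481] [1.615  0.8186 0.1719]
rimcand [269. 135.] 1033 [0.4981 0.1861 0.1589] [0.4355 0.1328 0.148 ] [0.5612 0.2648 0.1659]
rimcand [ 48. 217.] 397 [ 0.019  -0.0613  0.1614] [-0.0612 -0.071   0.148 ] [0.0677 0.0017 0.1718]
rimcand [602. 345.] 1751 [ 1.1105 -0.4211  0.16  ] [ 1.0916 -0.6254  0.148 ] [ 1.1372 -0.1214  0.172 ]
tt [281. 307.] 8409 [ 0.5112 -0.2386  0.0251] [ 0.3796 -0.3471  0.02  ] [ 0.6573 -0.0674  0.0319]
tt [340. 422.] 2751 [ 0.6253 -0.4899  0.0228] [ 0.5636 -0.5498  0.02  ] [ 0.6915 -0.4164  0.0318]
```

View pics/scene0_g.png

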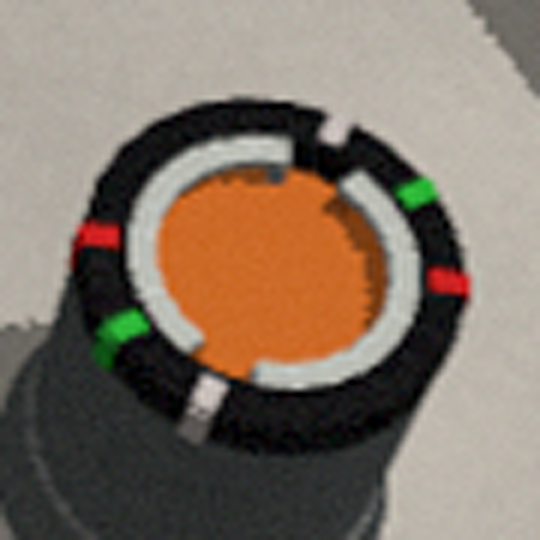

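View pics/side0_g.png

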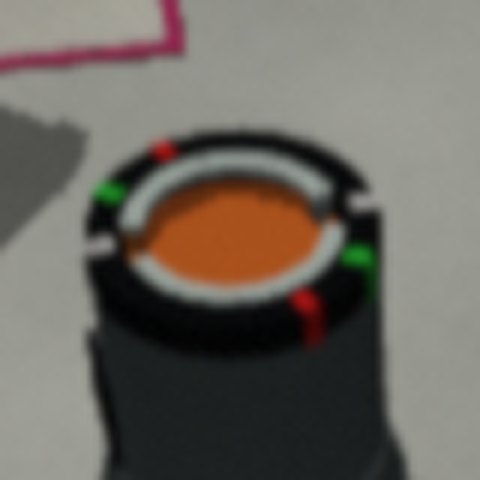

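View pics/scene0_l.png

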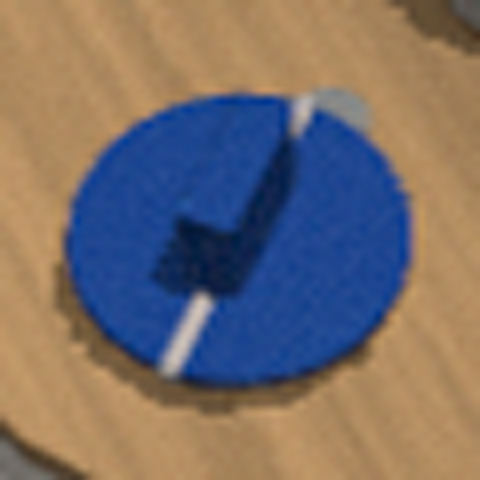

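```bash
python3 -m handwheel --help | head -30; python3 - <<'E'
from plant import manip
print([a for a in dir(manip) if a[0]!='_'])
E
```

```text
['IKError', 'grab_frame', 'hold_point_z', 'job_done', 'state']invalid input: not JSON, or not a number
```

```bash
cat >> h.py <<'E'
from scipy.spatial.transform import Rotation as Ro
from scipy.optimize import least_squares
def toplane(f,uv,z):
    uv=np.atleast_2d(uv).astype(float);K=np.array(f['K']);R=np.array(f['rotation'])
    if R.size==4: R=Ro.from_quat(np.roll(R.ravel(),-1)).as_matrix()
    d=np.stack([(uv[:,0]-K[0,2])/K[0,0],-(uv[:,1]-K[1,2])/K[1,1],-np.ones(len(uv))],-1)@R.T
    o=np.array(f['xyz']);s=(z-o[2])/d[:,2];return (o+d*s[:,None])[:,:2]
def masks(im):
    hsv=cv2.cvtColor(im,cv2.COLOR_BGR2HSV).astype(int);H,S,V=hsv[...,0],hsv[...,1],hsv[...,2]
    return dict(green=(abs(H-60)<15)&(S>140)&(V>60),red=((H<6)|(H>174))&(S>150)&(V>80),orange=(H>6)&(H<16)&(S>150),
      blue=(abs(H-112)<12)&(S>130)&(V>30),white=(S<40)&(V>150),black=(V<45))
E
python3 - <<'E'
from h import *
for tag in ['scene0','side0']:
    f=load(tag);m=masks(f['image']);P=cloud(f)
    print(tag)
    near=np.zeros((480,640),bool)
    if tag=='scene0': near[240:315,435:515]=1
    else: near[110:165,240:302]=1
    top=near&(abs(P[...,2]-.16)<.02)
    for k in ['green','red','white']:
        n,l,st,c=cv2.connectedComponentsWithStats((m[k]&near).astype(np.uint8),connectivity=4)
        for i in range(1,n):
            if st[i,4]>3:
                xy=toplane(f,c[i],.160)[0];print(k,c[i].round(1),st[i,4],xy.round(4))
    w=np.zeros((480,640),bool)
    if tag=='scene0': w[200:250,278:328]=1
    else: w[262:315,278:335]=1
    for k in ['white']:
        n,l,st,c=cv2.connectedComponentsWithStats((m[k]&w).astype(np.uint8),connectivity=4)
        for i in range(1,n):
            if st[i,4]>3: print('lid',k,c[i].round(1),st[i,4],toplane(f,c[i],.044)[0].round(4))
    b=(m['blue']&w).astype(np.uint8)
    cs,_=cv2.findContours(b,cv2.RETR_EXTERNAL,cv2.CHAIN_APPROX_NONE)
    hull=cv2.convexHull(max(cs,key=cv2.contourArea))[:,0]
    xy=toplane(f,hull,.043); r=least_squares(lambda p:np.hypot(*(xy-p[:2]).T)-p[2],[.57,-.19,.05],loss='soft_l1',f_scale=.001);print('disc',r.x.round(4))
    d=(P[...,2]>.0745)&(P[...,2]<.09)&w; print('bartop',d.sum(),np.nanmean(P[d],0).round(4))
    q=P[d][:,:2];u,s,vt=np.linalg.svd(q-q.mean(0));print(np.degrees(np.arctan2(vt[0][1],vt[0][0])),s/np.sqrt(len(q)))
E
```

```text
scene0
green [498.8 261.8] 26 [0.4466 0.222 ]
green [449.4 285.1] 51 [0.5536 0.1768]
red [445.9 268.8] 30 [0.5276 0.1511]
red [504.  276.4] 29 [0.4686 0.2474]
white [483.7 264.8] 1896 [0.4719 0.203 ]
white [460.4 265.8] 194 [0.5036 0.1691]
white [490.8 279.8] 220 [0.4918 0.2317]
white [464.4 295.1] 19 [0.5531 0.2111]
lid white [310.4 208.3] 7 [ 0.5287 -0.2055]
lid white [295.9 236.2] 22 [ 0.6085 -0.1794]
disc [ 0.5738 -0.1903  0.0491]
bartop 152 [ 0.5747 -0.1878  0.0803]
18.411490606037873 [0.01390281 0.00540764]
side0
green [249.2 126.8] 13 [0.4478 0.2227]
green [290.7 137.4] 19 [0.5522 0.1775]
red [257.7 119.9] 9 [0.469  0.2485]
red [281.5 144.7] 15 [0.5288 0.1518]
white [269.2 110.2] 6 [0.4984 0.2861]
white [294.4 127.6] 496 [0.5624 0.214 ]
white [253.4 129.4] 5 [0.4587 0.2121]
white [285.1 135. ] 8 [0.5384 0.1872]
white [240.7 139. ] 9 [0.4278 0.1775]
white [256.  139.5] 4 [0.4659 0.1739]
white [242.  154.8] 100 [0.4329 0.1207]
lid white [331.  263.7] 34 [ 0.6344 -0.1295]
disc [ 0.5739 -0.1918  0.0486]
bartop 162 [ 0.5735 -0.1929  0.079 ]
-160.3050250211607 [0.01339909 0.00575049]
```

View pics/side0_l.png

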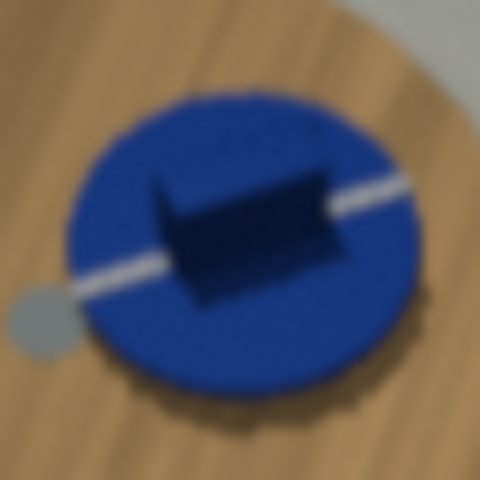

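Grinder: centre about (0.4995, 0.200), green at -23.2°, white at about +11.8°. Lid: about (0.574, -0.191), yaw about 19°. I'll go and hover above the lid.

```bash
cat >> h.py <<'E'
def delta(pos,yawdeg):
    s=manip.state();R=Ro.from_quat(np.roll(s['tool_rot'],-1)); y=np.radians(yawdeg)
    T=Ro.from_matrix(np.array([[np.cos(y),np.sin(y),0],[np.sin(y),-np.cos(y),0],[0,0,-1]]))
    d=R.inv().apply(np.array(pos)-s['tool_pos']); rv=(R.inv()*T).as_rotvec()
    print('now',s['time'],s['tool_pos'].round(4),'yaw',np.degrees(np.arctan2(*R.as_matrix()[:2,0][::-1])).round(2),'w',round(s['gripper_width'],3),'F',s['contact_force'].round(1),'T',s['ft_torque'].round(2))
    print('dx dy dz',d.round(4),'a',rv.round(4)); return d,rv
E
python3 - <<'E'
from h import *
delta([.574,-.191,.25],109)
E
```

```text
now 0.1 [0.2561 0.5694 0.1909] yaw 65.78 w 0.998 F [ 0.4 -0.9 -0.3] T [ 0.02 -0.05 -0.01]
dx dy dz [-0.5631  0.6019 -0.0582] a [-0.0009  0.0017 -0.7544]
```

```bash
python3 -m handwheel '[{"dz":-0.058},{"dx":-0.563,"dy":0.602,"dz":-0.058,"az":-0.754},{"dx":-0.563,"dy":0.602,"dz":-0.058,"az":-0.754},{"dx":-0.563,"dy":0.602,"dz":-0.058,"az":-0.754},{"dx":-0.563,"dy":0.602,"dz":-0.058,"az":-0.754}]'; python3 -c "
from h import *
delta([.574,-.191,.25],109)"
```

```text
now 0.1 [0.2561 0.5694 0.1909] yaw 65.78 w 0.998 F [ 0.4 -0.9 -0.3] T [ 0.02 -0.05 -0.01]
dx dy dz [-0.5631  0.6019 -0.0582] a [-0.0009  0.0017 -0.7544]invalid input at $[0]: expected keys dx, dy, dz, ax, ay, az
```

```bash
python3 -m handwheel '[{"dx":0,"dy":0,"dz":-0.058,"ax":0,"ay":0,"az":0},{"dx":-0.563,"dy":0.602,"dz":-0.058,"ax":0,"ay":0,"az":-0.754},{"dx":-0.563,"dy":0.602,"dz":-0.058,"ax":0,"ay":0,"az":-0.754},{"dx":-0.563,"dy":0.602,"dz":-0.058,"ax":0,"ay":0,"az":-0.754},{"dx":-0.563,"dy":0.602,"dz":-0.058,"ax":0,"ay":0,"az":-0.754}]'; python3 -c "
from h import *
delta([.574,-.191,.25],109)"
```

```text
time: 0.72
tool_pos: [0.3486, 0.3499, 0.2497]
tool_rot: [0.0, 0.597, 0.803, -0.0]
contact_force: [0.7, 0.1, 0.3]
gripper_width: 1.004
now 0.725 [0.3486 0.3499 0.2497] yaw 106.76 w 1.004 F [0.7 0.1 0.3] T [ 0.02 -0.04  0.03]
dx dy dz [-5.829e-01  5.980e-02 -1.000e-04] a [-0.0003  0.0003 -0.0391]
```

```bash
python3 -m handwheel '[{"dx":-0.583,"dy":0.06,"dz":0,"ax":0,"ay":0,"az":-0.039},{"dx":-0.583,"dy":0.06,"dz":0,"ax":0,"ay":0,"az":-0.039},{"dx":-0.583,"dy":0.06,"dz":0,"ax":0,"ay":0,"az":-0.039},{"dx":-0.583,"dy":0.06,"dz":0,"ax":0,"ay":0,"az":-0.039},{"dx":-0.583,"dy":0.06,"dz":0,"ax":0,"ay":0,"az":-0.039}]'; python3 -c "
from h import *
delta([.574,-.191,.25],109)"
```

```text
time: 1.35
tool_pos: [0.4672, 0.0606, 0.2499]
tool_rot: [-0.0, 0.583, 0.812, 0.0]
contact_force: [1.2, 1.0, 0.5]
gripper_width: 0.998
now 1.35 [0.4672 0.0606 0.2499] yaw 108.65 w 0.998 F [1.2 1.  0.5] T [ 0.    0.01 -0.04]
dx dy dz [-2.726e-01  2.070e-02 -1.000e-04] a [ 0.0002 -0.0001 -0.0061]
```

```bash
python3 -m handwheel '[{"dx":-0.272,"dy":0.02,"dz":0,"ax":0,"ay":0,"az":-0.006},{"dx":-0.272,"dy":0.02,"dz":0,"ax":0,"ay":0,"az":-0.006},{"dx":-0.272,"dy":0.02,"dz":0,"ax":0,"ay":0,"az":-0.006},{"dx":-0.272,"dy":0.02,"dz":0,"ax":0,"ay":0,"az":-0.006},{"dx":-0.272,"dy":0.02,"dz":0,"ax":0,"ay":0,"az":-0.006}]'; python3 -c "
from h import *
f=grab('wrist','w1');print(f['xyz'],f['K'])
delta([.574,-.191,.25],109)"
```

```text
time: 1.98
tool_pos: [0.573, -0.1915, 0.2489]
tool_rot: [-0.001, 0.582, 0.813, -0.0]
contact_force: [-0.1, 0.8, -0.4]
gripper_width: 1.0
[ 0.49701546 -0.21798979  0.42975895] [[428.12807463   0.         317.44445222]
 [  0.         428.12807463 246.00114447]
 [  0.           0.           1.        ]]
now 2.025 [ 0.5735 -0.1925  0.2489] yaw 108.8 w 1.002 F [-2.2 -1.  -0.4] T [-0.02  0.04  0.01]
dx dy dz [ 0.0013  0.001  -0.0011] a [-0.0015  0.0001 -0.0035]
```

View pics/w1.png

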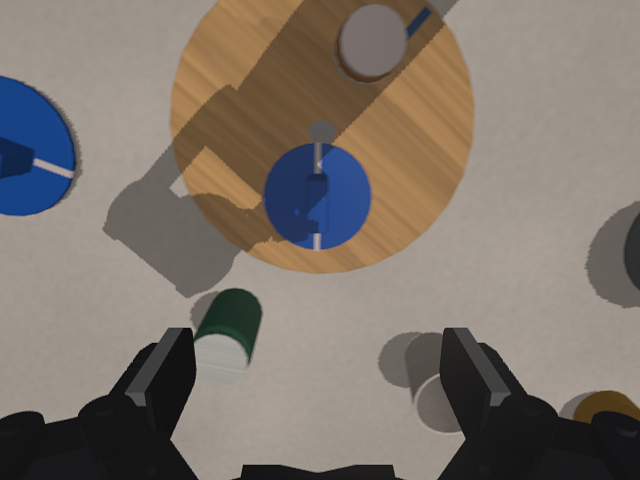

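```bash
python3 - <<'E'
from h import *
f=load('w1');m=masks(f['image']);P=cloud(f)
w=np.zeros((480,640),bool);w[135:256,255:380]=1
b=(m['blue']&w).astype(np.uint8)
cs,_=cv2.findContours(b,cv2.RETR_EXTERNAL,cv2.CHAIN_APPROX_NONE)
hull=cv2.convexHull(max(cs,key=cv2.contourArea))[:,0]
xy=toplane(f,hull,.044); r=least_squares(lambda p:np.hypot(*(xy-p[:2]).T)-p[2],[.57,-.19,.05],loss='soft_l1',f_scale=.001);print('disc',r.x.round(4))
hsv=cv2.cvtColor(f['image'],cv2.COLOR_BGR2HSV)
st=(hsv[...,1]<90)&(hsv[...,2]>90)&w
n,l,s,c=cv2.connectedComponentsWithStats(st.astype(np.uint8),connectivity=4)
pts=[]
for i in range(1,n):
    if s[i,4]>8:
        xy=toplane(f,c[i],.044)[0];print(c[i].round(1),s[i],xy.round(4),np.hypot(*(xy-r.x[:2])).round(4)); 
d=(P[...,2]>.074)&(P[...,2]<.09)&w
q=P[d];print('bar',len(q),q.mean(0).round(4),q.min(0),q.max(0));u,s,vt=np.linalg.svd(q[:,:2]-q[:,:2].mean(0));print(np.degrees(np.arctan2(vt[0][1],vt[0][0])))
for nm,(uu,vv),z in [('can',(217,357),.1),('jar',(372,40),.091),('cup',(448,402),.085)]: print(nm,toplane(f,(uu,vv),z))
cv2.imwrite('pics/w1c.png',cv2.resize(f['image'][130:260,250:390],None,fx=4,fy=4,interpolation=cv2.INTER_CUBIC))
E
```

```text
disc [ 0.5733 -0.1921  0.0483]
[310.6 138.4] [309 135   5   8  20] [ 0.5251 -0.2145] 0.0532
[333.5 137.5] [332 135   4   7  13] [ 0.5179 -0.1958] 0.0556
[317.5 157.3] [314 141   8  33 252] [ 0.5385 -0.2035] 0.0366
[363.3 193.8] [344 150  29  91 224] [ 0.5561 -0.1534] 0.0423
[262.8 200.5] [262 198   3   5  11] [ 0.5916 -0.2384] 0.0498
[314.5 242.7] [292 233  36  19 179] [ 0.6148 -0.1805] 0.0431
bar 1125 [ 0.573  -0.1905  0.0787] [ 0.54979879 -0.20535441  0.07408956] [ 0.59746153 -0.17541865  0.08122043]
18.76176874710059
can [[ 0.72630862 -0.23375534]]
jar [[ 0.44213536 -0.19496713]]
cup [[ 0.71356816 -0.01119303]]
```

View pics/w1c.png

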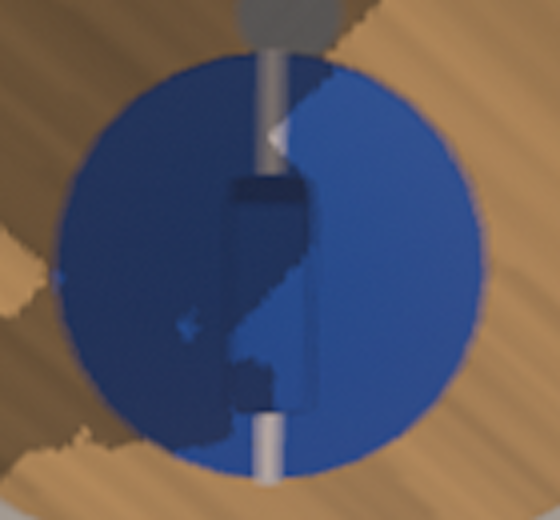

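```bash
python3 -m handwheel '[{"dx":0.001,"dy":0,"dz":0.06,"ax":0,"ay":0,"az":0},{"dx":0.001,"dy":0,"dz":0.11,"ax":0,"ay":0,"az":0},{"dx":0.001,"dy":0,"dz":0.139,"ax":0,"ay":0,"az":0},{"dx":0.001,"dy":0,"dz":0.139,"ax":0,"ay":0,"az":0}]'; python3 -c "
from h import *
delta([.5734,-.1915,.049],108.8)"
```

```text
time: 2.52
tool_pos: [0.5702, -0.1854, 0.1077]
tool_rot: [-0.004, 0.58, 0.814, -0.0]
contact_force: [-0.5, -0.4, -0.2]
gripper_width: 1.003
now 2.525 [ 0.5702 -0.1854  0.1077] yaw 109.07 w 1.003 F [-0.5 -0.4 -0.2] T [-0.03  0.06 -0.01]
dx dy dz [-0.0071  0.0014  0.0587] a [-0.0049 -0.0052  0.0047]
```

```bash
python3 -m handwheel '[{"dx":0,"dy":0,"dz":0,"ax":0,"ay":0,"az":0},{"dx":0,"dy":0,"dz":0,"ax":0,"ay":0,"az":0}]'; python3 -c "
from h import *
delta([.5734,-.1915,.049],108.8)"
```

```text
time: 2.78
tool_pos: [0.5741, -0.1881, 0.1139]
tool_rot: [0.002, 0.581, 0.814, 0.0]
contact_force: [0.6, -0.3, 0.3]
gripper_width: 1.001
now 2.775 [ 0.5741 -0.1881  0.1139] yaw 109.03 w 1.001 F [ 0.6 -0.3  0.3] T [-0.   -0.04 -0.04]
dx dy dz [-0.0028 -0.002   0.0649] a [0.003  0.0028 0.0039]
```

```bash
python3 -m handwheel '[{"dx":-0.003,"dy":0,"dz":0.02,"ax":0,"ay":0,"az":0.004},{"dx":-0.003,"dy":0,"dz":0.035,"ax":0,"ay":0,"az":0.004},{"dx":-0.003,"dy":0,"dz":0.045,"ax":0,"ay":0,"az":0.004},{"dx":-0.003,"dy":0,"dz":0.052,"ax":0,"ay":0,"az":0.004},{"dx":-0.003,"dy":0,"dz":0.052,"ax":0,"ay":0,"az":0.004}]';python3 -m handwheel '[{"dx":0,"dy":0,"dz":0,"ax":0,"ay":0,"az":0},{"dx":0,"dy":0,"dz":0,"ax":0,"ay":0,"az":0},{"dx":0,"dy":0,"dz":0,"ax":0,"ay":0,"az":0}]'; python3 -c "
from h import *
delta([.5734,-.1915,.049],108.8)"
```

```text
time: 3.4
tool_pos: [0.5731, -0.1904, 0.0583]
tool_rot: [-0.001, 0.582, 0.813, -0.0]
contact_force: [0.0, -0.4, -0.3]
gripper_width: 0.998
time: 3.78
tool_pos: [0.574, -0.1907, 0.0597]
tool_rot: [0.0, 0.582, 0.813, 0.0]
contact_force: [-1.1, -0.5, 0.5]
gripper_width: 0.998
now 3.775 [ 0.574  -0.1907  0.0597] yaw 108.78 w 0.998 F [-1.1 -0.5  0.5] T [0.03 0.02 0.05]
dx dy dz [-0.0006 -0.0008  0.0107] a [ 0.0006  0.0006 -0.0004]
```

```bash
python3 -m handwheel '[{"dx":-0.001,"dy":-0.001,"dz":0.01,"ax":0,"ay":0,"az":0},{"dx":-0.001,"dy":-0.001,"dz":0.01,"ax":0,"ay":0,"az":0},{"dx":-0.001,"dy":-0.001,"dz":0.01,"ax":0,"ay":0,"az":0}]';python3 -m handwheel '[{"dx":0,"dy":0,"dz":0,"ax":0,"ay":0,"az":0},{"dx":0,"dy":0,"dz":0,"ax":0,"ay":0,"az":0},{"dx":0,"dy":0,"dz":0,"ax":0,"ay":0,"az":0},{"dx":0,"dy":0,"dz":0,"ax":0,"ay":0,"az":0},{"dx":0,"dy":0,"dz":0,"ax":0,"ay":0,"az":0}]' 255; python3 -m handwheel '[{"dx":0,"dy":0,"dz":0,"ax":0,"ay":0,"az":0},{"dx":0,"dy":0,"dz":0,"ax":0,"ay":0,"az":0},{"dx":0,"dy":0,"dz":0,"ax":0,"ay":0,"az":0}]'; python3 -c "
from h import *
delta([.5734,-.1915,.049],108.8);grab('wrist','w2')"
```

```text
time: 4.15
tool_pos: [0.5728, -0.1918, 0.0488]
tool_rot: [-0.0, 0.582, 0.813, -0.0]
contact_force: [-0.2, -0.5, 0.2]
gripper_width: 0.998
time: 4.78
tool_pos: [0.573, -0.1919, 0.0492]
tool_rot: [-0.0, 0.582, 0.813, 0.0]
contact_force: [0.1, -0.0, 0.1]
gripper_width: 0.001
time: 5.15
tool_pos: [0.573, -0.1918, 0.0492]
tool_rot: [-0.0, 0.582, 0.813, -0.0]
contact_force: [-0.2, 0.4, 0.2]
gripper_width: -0.002
now 5.15 [ 0.573  -0.1918  0.0492] yaw 108.77 w -0.002 F [-0.2  0.4  0.2] T [ 0.   -0.06  0.01]
dx dy dz [0.0002 0.0005 0.0002] a [-0.     -0.     -0.0005]
```

View pics/w2.png

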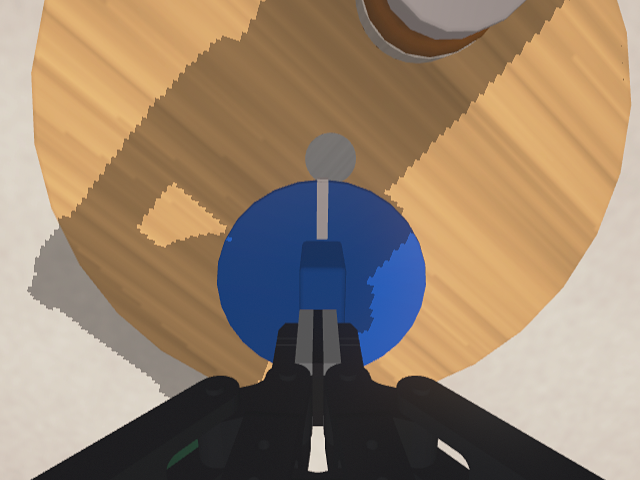

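```bash
python3 - <<'E'
from h import *
f=load('w2');P=cloud(f)
for u,v in [(320,200),(322,250),(322,275),(322,300),(305,320),(320,330),(305,345),(333,345),(320,355),(290,345),(350,345),(260,300),(320,400)]: print(u,v,P[v,u].round(4),f['z_map'][v,u])
print(f['xyz'])
for n in ['scene','side']: grab(n,n+'2')
a=load('scene2')['image'][150:300,200:400];b=load('side2')['image'][210:360,200:400]
cv2.imwrite('pics/c2.png',cv2.resize(np.vstack([a,b]),None,fx=2,fy=2))
cv2.imwrite('pics/c2.png',np.hstack([cv2.resize(a,None,fx=2,fy=2),cv2.resize(b,None,fx=2,fy=2)]))
E
```

```text
320 200 [ 0.5341 -0.2044  0.0445] 0.18857369
322 250 [ 0.5519 -0.1974  0.0568] 0.18291815
322 275 [ 0.5542 -0.1969  0.0793] 0.16221714
322 300 [ 0.5644 -0.1934  0.0785] 0.16638768
305 320 [ 0.5642 -0.1998  0.0989] 0.14630394
320 330 [ 0.5626 -0.195   0.1057] 0.13984767
305 345 [ 0.5637 -0.1995  0.1157] 0.1302892
333 345 [ 0.5608 -0.1915  0.1159] 0.12997282
320 355 [ 0.5632 -0.1948  0.1196] 0.12688148
290 345 [ 0.5695 -0.2029  0.1083] 0.13866425
350 345 [ 0.5631 -0.1846  0.1087] 0.13818443
260 300 [ 0.5903 -0.2157  0.0422] 0.20634256
320 400 [ 0.5743 -0.1911  0.1249] 0.12548089
[ 0.49662095 -0.21816359  0.22990142]
```

View pics/c2.png

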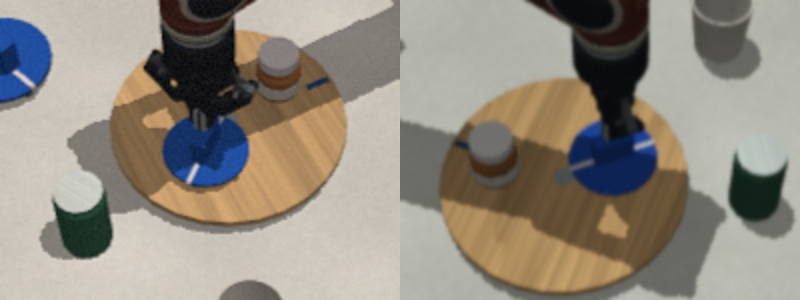

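```bash
python3 - <<'E'
from h import *
for t in ['w2','w1']:
    f=load(t);P=cloud(f);Z=f['z_map']
    uv=[(300,y) for y in range(304,330,3)] if t=='w2' else [(165,y) for y in range(326,362,4)]+[(190,330),(190,360),(450,330)]
    for u,v in uv: print(t,u,v,P[v,u].round(4))
for t in ['scene2','side2']:
    f=load(t);P=cloud(f)
    y0,x0=(150,200) if t=='scene2' else (210,200)
    q=P[y0:y0+150,x0:x0+200].reshape(-1,3); im=f['image'][y0:y0+150,x0:x0+200].reshape(-1,3)
    s=(np.hypot(q[:,0]-.573,q[:,1]+.192)<.03)&(q[:,2]>.05)
    zz=q[s][:,2];print(t,np.histogram(zz,bins=np.arange(.05,.2,.01)))
E
```

```text
w2 300 304 [ 0.5692 -0.2008  0.0776]
w2 300 307 [ 0.5703 -0.2005  0.0778]
w2 300 310 [ 0.5648 -0.2017  0.0916]
w2 300 313 [ 0.5649 -0.2016  0.0938]
w2 300 316 [ 0.5646 -0.2016  0.0965]
w2 300 319 [ 0.5645 -0.2015  0.0989]
w2 300 322 [ 0.565  -0.2013  0.0998]
w2 300 325 [ 0.5646 -0.2013  0.1027]
w2 300 328 [ 0.5645 -0.2012  0.1048]
w1 165 326 [ 7.762e-01 -3.042e-01 -7.000e-04]
w1 165 330 [ 7.809e-01 -3.031e-01 -4.000e-04]
w1 165 334 [ 0.5788 -0.2418  0.308 ]
w1 165 338 [ 0.5778 -0.2408  0.3116]
w1 165 342 [ 0.5786 -0.2403  0.3125]
w1 165 346 [ 0.5777 -0.2394  0.3157]
w1 165 350 [ 0.5773 -0.2386  0.3182]
w1 165 354 [ 0.5776 -0.2381  0.3195]
w1 165 358 [ 0.5774 -0.2374  0.3217]
w1 190 330 [ 0.5784 -0.2353  0.3024]
w1 190 360 [ 0.5885 -0.2324  0.3041]
w1 450 330 [ 0.5488 -0.1548  0.3062]
scene2 (array([44, 35, 70, 44, 18, 35, 34, 24, 52, 99, 38, 40, 53, 57, 34]), array([0.05, 0.06, 0.07, 0.08, 0.09, 0.1 , 0.11, 0.12, 0.13, 0.14, 0.15,
       0.16, 0.17, 0.18, 0.19, 0.2 ]))
side2 (array([ 51,  56, 100,  19,  13,  16,   8,   8,  21,  27,  25,  22,  13,
        23,  17]), array([0.05, 0.06, 0.07, 0.08, 0.09, 0.1 , 0.11, 0.12, 0.13, 0.14, 0.15,
       0.16, 0.17, 0.18, 0.19, 0.2 ]))
```

The fingers closed on nothing. The wrist depth puts the shut fingertips at z≈0.0905 while the reported TCP z is 0.049, and the open fingertips were 40 mm high too. The true fingertip is therefore about 41 mm behind the reported TCP along tool z, with xy agreeing. I'll open and go 40 mm deeper, checking on the way.

```bash
python3 -m handwheel '[{"dx":0,"dy":0,"dz":0,"ax":0,"ay":0,"az":0},{"dx":0,"dy":0,"dz":0,"ax":0,"ay":0,"az":0},{"dx":0,"dy":0,"dz":0,"ax":0,"ay":0,"az":0},{"dx":0,"dy":0,"dz":0,"ax":0,"ay":0,"az":0},{"dx":0,"dy":0,"dz":0,"ax":0,"ay":0,"az":0}]' 0; python3 -m handwheel '[{"dx":0,"dy":0,"dz":0.012,"ax":0,"ay":0,"az":0},{"dx":0,"dy":0,"dz":0.022,"ax":0,"ay":0,"az":0},{"dx":0,"dy":0,"dz":0.030,"ax":0,"ay":0,"az":0},{"dx":0,"dy":0,"dz":0.030,"ax":0,"ay":0,"az":0},{"dx":0,"dy":0,"dz":0.03,"ax":0,"ay":0,"az":0}]'; python3 -c "
from h import *
delta([.5734,-.1915,.009],108.8);grab('wrist','w3')"
```

```text
time: 5.92
tool_pos: [0.573, -0.1919, 0.0492]
tool_rot: [0.0, 0.582, 0.813, -0.0]
contact_force: [0.2, 1.3, 0.7]
gripper_width: 0.998
time: 6.55
tool_pos: [0.5732, -0.1919, 0.0193]
tool_rot: [0.0, 0.582, 0.813, 0.0]
contact_force: [0.5, 0.2, 0.4]
gripper_width: 0.997
now 6.55 [ 0.5732 -0.1919  0.0193] yaw 108.77 w 0.997 F [0.5 0.2 0.4] T [-0.   -0.03 -0.  ]
dx dy dz [0.0003 0.0003 0.0103] a [ 0.0002  0.0002 -0.0004]
```

View pics/w3.png

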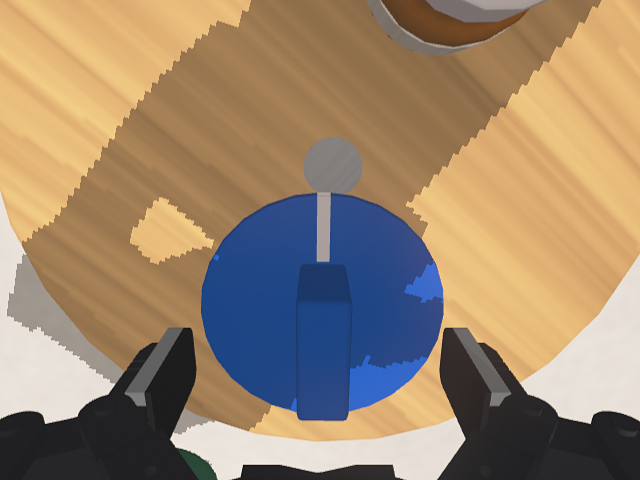

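```bash
python3 - <<'E'
from h import *
f=load('w3');P=cloud(f)
w=np.zeros((480,640),bool);w[240:425,270:380]=1
d=(P[...,2]>.073)&(P[...,2]<.09)&w
q=P[d];print('bar',len(q),q.mean(0).round(4))
r=cv2.minAreaRect(q[:,:2].astype(np.float32)*1000);print(r)
for u,v in [(190,332),(190,360),(192,345),(445,332),(445,345)]: print(u,v,P[v,u].round(4))
E
```

```text
bar 6744 [ 0.5707 -0.1913  0.0785]
((572.9160766601562, -190.5262908935547), (46.85659408569336, 18.067020416259766), 18.009004592895508)
190 332 [ 0.5791 -0.2355  0.0728]
190 360 [ 0.5878 -0.2327  0.0754]
192 345 [ 0.5839 -0.2337  0.0726]
445 332 [ 0.5517 -0.1545  0.0726]
445 345 [ 0.5557 -0.153   0.0738]
```

```bash
python3 -m handwheel '[{"dx":0.0015,"dy":0,"dz":0.006,"ax":0,"ay":0,"az":0.006},{"dx":0.0015,"dy":0,"dz":0.01,"ax":0,"ay":0,"az":0.006},{"dx":0.0015,"dy":0,"dz":0.01,"ax":0,"ay":0,"az":0.006}]';python3 -m handwheel '[{"dx":0,"dy":0,"dz":0,"ax":0,"ay":0,"az":0},{"dx":0,"dy":0,"dz":0,"ax":0,"ay":0,"az":0},{"dx":0,"dy":0,"dz":0,"ax":0,"ay":0,"az":0},{"dx":0,"dy":0,"dz":0,"ax":0,"ay":0,"az":0},{"dx":0,"dy":0,"dz":0,"ax":0,"ay":0,"az":0}]' 255; python3 -c "
from h import *
delta([.5734,-.1915,.009],108.8);grab('wrist','w4')"
```

```text
time: 6.98
tool_pos: [0.5721, -0.1902, 0.0086]
tool_rot: [-0.001, 0.585, 0.811, -0.0]
contact_force: [-0.4, -0.6, 0.9]
gripper_width: 0.998
time: 7.6
tool_pos: [0.5728, -0.1906, 0.0095]
tool_rot: [0.0, 0.585, 0.811, 0.0]
contact_force: [-0.1, -0.3, 0.1]
gripper_width: 0.202
now 7.6 [ 0.5728 -0.1906  0.0095] yaw 108.43 w 0.202 F [-0.1 -0.3  0.1] T [-0.08 -0.04  0.01]
dx dy dz [-0.0011  0.0003  0.0005] a [ 0.0003  0.0004 -0.0065]
```

View pics/w4.png

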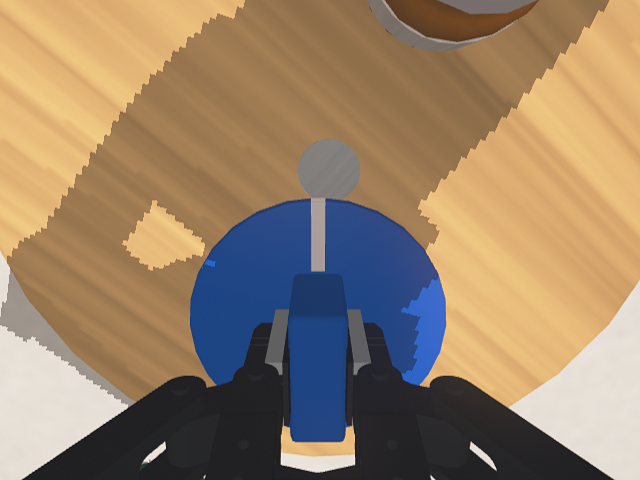

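Gripped: width 0.202 × 85 ≈ 17 mm, with the pads on both sides of the bar at (318,370). Lifting.

```bash
python3 -m handwheel '[{"dx":0,"dy":0,"dz":-0.02,"ax":0,"ay":0,"az":0},{"dx":0,"dy":0,"dz":-0.06,"ax":0,"ay":0,"az":0},{"dx":0,"dy":0,"dz":-0.11,"ax":0,"ay":0,"az":0},{"dx":0,"dy":0,"dz":-0.16,"ax":0,"ay":0,"az":0},{"dx":0,"dy":0,"dz":-0.19,"ax":0,"ay":0,"az":0}]';python3 -m handwheel '[{"dx":0,"dy":0,"dz":0,"ax":0,"ay":0,"az":0},{"dx":0,"dy":0,"dz":0,"ax":0,"ay":0,"az":0}]'; python3 -c "
from h import *
delta([.4995,.2,.21],101.8);grab('wrist','w5')"
```

```text
time: 8.28
tool_pos: [0.5735, -0.1909, 0.2041]
tool_rot: [0.003, 0.585, 0.811, 0.0]
contact_force: [0.7, -0.3, -1.8]
gripper_width: 0.2
time: 8.52
tool_pos: [0.5717, -0.19, 0.1977]
tool_rot: [-0.001, 0.585, 0.811, -0.0]
contact_force: [0.8, 0.2, -2.4]
gripper_width: 0.202
now 8.525 [ 0.5717 -0.19    0.1977] yaw 108.43 w 0.202 F [ 0.8  0.2 -2.4] T [-0.03  0.04  0.02]
dx dy dz [ 0.3928  0.0548 -0.0118] a [-0.0018 -0.0015  0.1157]
```

View pics/w5.png

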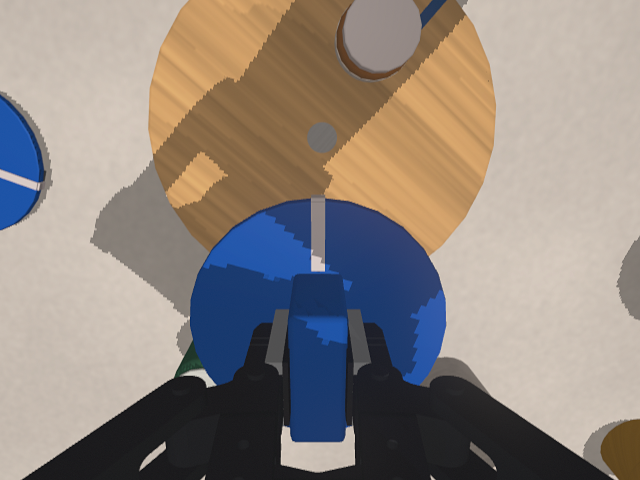

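```bash
cat >> h.py <<'E'
def lidfit(tag,R,p,topz):
    f=load(tag);m=masks(f['image']);b=m['blue'].astype(np.uint8);b[:, :185]=0;b[:,455:]=0;b[:190]=0
    cs,_=cv2.findContours(b,cv2.RETR_EXTERNAL,cv2.CHAIN_APPROX_NONE)
    c=max(cs,key=cv2.contourArea)[:,0]; c=c[c[:,1]<360]; c=cv2.convexHull(c)[:,0]; c=c[c[:,1]<355]
    xy=toplane(f,c,topz);r=least_squares(lambda q:np.hypot(*(xy-q[:2]).T)-q[2],[p[0],p[1],.05],loss='soft_l1',f_scale=.0005)
    P=cloud(f);q=P[240:300,205:290][m['blue'][240:300,205:290]]
    print('disc',r.x.round(4),'std',np.abs(r.fun).mean().round(5),'plane z med',np.median(q[:,2]).round(4), 'in tool',(R.T@np.array([*(r.x[:2]-p[:2]),0])).round(4))
    A=np.c_[q[:,:2]-q[:,:2].mean(0),np.ones(len(q))];k=np.linalg.lstsq(A,q[:,2],rcond=None)[0];print('tilt',k)
E
python3 - <<'E'
from h import *
s=manip.state();R=Ro.from_quat(np.roll(s['tool_rot'],-1)).as_matrix();p=s['tool_pos']
for z in (.044+.1882,): lidfit('w5',R,p,z)
P=cloud(load('w5'));print([P[v,u].round(4) for u,v in [(230,300),(280,250),(380,250),(400,290)]])
E
```

```text
disc [ 0.5714 -0.1908  0.0488] std 0.00023 plane z med nan in tool [-0.0009 -0.0002 -0.    ]
 ** On entry to DLASCL parameter number  4 had an illegal value
 ** On entry to DLASCL parameter number  4 had an illegal valueTraceback (most recent call last):
  File "<stdin>", line 3, in <module>
  File "h.py", line 38, in lidfit
    A=np.c_[q[:,:2]-q[:,:2].mean(0),np.ones(len(q))];k=np.linalg.lstsq(A,q[:,2],rcond=None)[0];print('tilt',k)
                                                       ~~~~~~~~~~~~~~~^^^^^^^^^^^^^^^^^^^^^
    x, resids, rank, s = _umath_linalg.lstsq(a, b, rcond,
                         ~~~~~~~~~~~~~~~~~~~^^^^^^^^^^^^^
                                             signature=signature)
                                             ^^^^^^^^^^^^^^^^^^^^
    raise LinAlgError("SVD did not converge in Linear Least Squares")
numpy.linalg.LinAlgError: SVD did not converge in Linear Least Squares
```

```bash
python3 -m handwheel '[{"dx":0.04,"dy":0.006,"dz":-0.012,"ax":0,"ay":0,"az":0.02},{"dx":0.1,"dy":0.014,"dz":-0.012,"ax":0,"ay":0,"az":0.04},{"dx":0.16,"dy":0.022,"dz":-0.012,"ax":0,"ay":0,"az":0.06},{"dx":0.22,"dy":0.03,"dz":-0.012,"ax":0,"ay":0,"az":0.08},{"dx":0.28,"dy":0.04,"dz":-0.012,"ax":0,"ay":0,"az":0.1157}]'; python3 -m handwheel '[{"dx":0.05,"dy":0.007,"dz":0,"ax":0,"ay":0,"az":0},{"dx":0.08,"dy":0.011,"dz":0,"ax":0,"ay":0,"az":0},{"dx":0.1,"dy":0.013,"dz":0,"ax":0,"ay":0,"az":0},{"dx":0.1,"dy":0.013,"dz":0,"ax":0,"ay":0,"az":0},{"dx":0.1,"dy":0.013,"dz":0,"ax":0,"ay":0,"az":0}]'; python3 -c "
from h import *
delta([.4995,.2,.21],101.8)"
```

```text
time: 9.2
tool_pos: [0.5201, 0.0895, 0.2087]
tool_rot: [-0.001, 0.631, 0.776, -0.001]
contact_force: [0.8, 0.5, -1.5]
gripper_width: 0.2
time: 9.82
tool_pos: [0.5142, 0.1875, 0.2105]
tool_rot: [-0.0, 0.631, 0.776, -0.001]
contact_force: [0.3, 0.1, -2.0]
gripper_width: 0.2
now 9.825 [0.5142 0.1875 0.2105] yaw 101.75 w 0.2 F [ 0.3  0.1 -2. ] T [-0.03 -0.04 -0.02]
dx dy dz [ 0.0152 -0.0118  0.0005] a [-0.0013  0.0006 -0.0009]
```

```bash
python3 -m handwheel '[{"dx":0.008,"dy":-0.006,"dz":0,"ax":0,"ay":0,"az":0},{"dx":0.015,"dy":-0.012,"dz":0,"ax":0,"ay":0,"az":0},{"dx":0.015,"dy":-0.012,"dz":0,"ax":0,"ay":0,"az":0},{"dx":0.015,"dy":-0.012,"dz":0,"ax":0,"ay":0,"az":0},{"dx":0.015,"dy":-0.012,"dz":0,"ax":0,"ay":0,"az":0}]'; python3 -c "
from h import *
delta([.4995,.2,.21],101.8)
for n in ['wrist','scene','side']: grab(n,n+'6')
a=load('scene6')['image'][180:330,400:550];b=load('side6')['image'][60:210,195:345]
cv2.imwrite('pics/c6.png',np.hstack([cv2.resize(x,None,fx=2.6,fy=2.6) for x in (a,b)]))
s=manip.state();R=Ro.from_quat(np.roll(s['tool_rot'],-1)).as_matrix();p=s['tool_pos']
try: lidfit('wrist6',R,p,.210+.0345)
except Exception as e: print('x')
"
```

```text
time: 10.45
tool_pos: [0.4996, 0.2005, 0.2113]
tool_rot: [0.0, 0.631, 0.776, 0.0]
contact_force: [-0.7, -0.1, -1.7]
gripper_width: 0.199
now 10.45 [0.4996 0.2005 0.2113] yaw 101.79 w 0.199 F [-0.7 -0.1 -1.7] T [ 0.01  0.05 -0.05]
dx dy dz [-0.0005 -0.0002  0.0013] a [ 0.0002  0.0001 -0.0002]
disc [0.4994 0.2    0.0492] std 0.00012 plane z med nan in tool [-0.0005 -0.0003  0.    ]
x
 ** On entry to DLASCL parameter number  4 had an illegal value
 ** On entry to DLASCL parameter number  4 had an illegal value
```

View pics/c6.png

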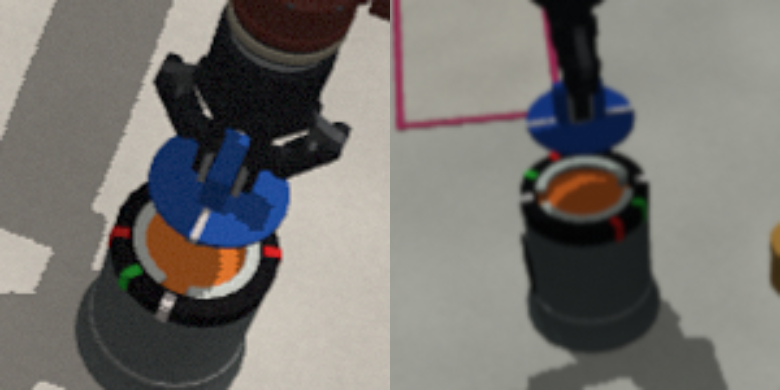

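View pics/wrist6.png

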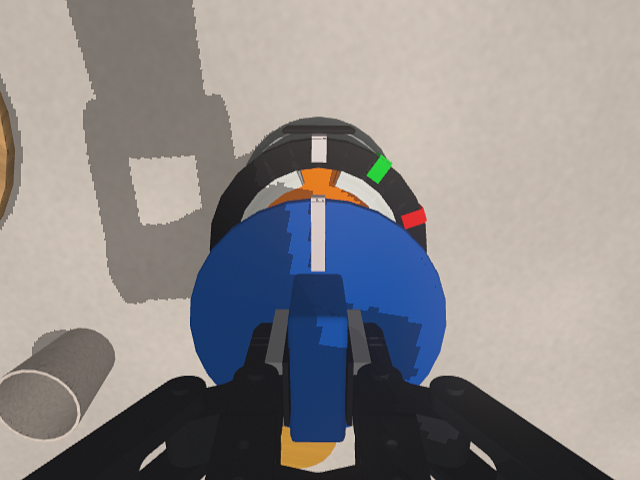

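The pointer at (318,235) lines up with the white mark at (319,150). I'll check the grinder centre from this view, using its outer arc and the white mark.

```bash
python3 - <<'E'
from h import *
f=load('wrist6');im=f['image']
g=cv2.cvtColor(im,cv2.COLOR_BGR2GRAY);P=cloud(f)
# inner flange(grey-white) / outer black boundary at z .16
Z=P[...,2]
top=(abs(Z-.16)<.004)
ys,xs=np.where(top);print(len(xs),xs.min(),xs.max(),ys.min(),ys.max(), np.median(Z[top]))
pts=toplane(f,np.c_[xs,ys],.16)
# outer edge: per angle bin, max radius about guess
c=np.array([.4995,.2]);
d=pts-c;a=np.degrees(np.arctan2(d[:,1],d[:,0]));r=np.hypot(*d.T)
E=[]
for b in range(-180,180,3):
    k=(a>=b)&(a<b+3)
    if k.sum()>10 and .055<r[k].max()<.07: E.append(pts[k][np.argmax(r[k])])
E=np.array(E);s=least_squares(lambda q:np.hypot(*(E-q[:2]).T)-q[2],[.5,.2,.0625],loss='soft_l1',f_scale=.0005);print(len(E),s.x.round(4),np.abs(s.fun).mean())
m=masks(im)
for k in ['green','red']:
    n,l,st,cc=cv2.connectedComponentsWithStats((m[k]).astype(np.uint8))
    for i in range(1,n):
        if st[i,4]>50: xy=toplane(f,cc[i],.16)[0];print(k,cc[i],st[i],xy,np.degrees(np.arctan2(*(c-xy)[::-1])))
ws=np.zeros_like(g);ws[130:165,305:335]=(g[130:165,305:335]>120);yy,xx=np.where(ws);q=toplane(f,np.c_[xx,yy],.16).mean(0);print('white',q,np.degrees(np.arctan2(*(c-q)[::-1])))
ws=np.zeros_like(g);ws[205:265,305:330]=((g>130)[205:265,305:330]);yy,xx=np.where(ws);q=toplane(f,np.c_[xx,yy],.2450).mean(0);print('ptr',q,np.degrees(np.arctan2(*(np.array([.4994,.2])-q)[::-1])))
E
```

```text
9866 210 426 137 252 0.15891338103830002
59 [0.4981 0.2001 0.0618] 0.00036659658416645486
green [378.99204244 169.14854111] [367 155  25  29 377] [0.44624548 0.2227716 ] -23.151524152783228
red [413.58092486 218.08381503] [401 206  26  23 346] [0.46866185 0.24842319] -57.5091097696504
white [0.44255988 0.18879125] 11.136367851706543
ptr [0.46398107 0.19267751] 11.68073963567299
```

```bash
python3 -m handwheel '[{"dx":0,"dy":0,"dz":0.02,"ax":0,"ay":0,"az":0},{"dx":0,"dy":0,"dz":0.04,"ax":0,"ay":0,"az":0},{"dx":0,"dy":0,"dz":0.055,"ax":0,"ay":0,"az":0},{"dx":0,"dy":0,"dz":0.057,"ax":0,"ay":0,"az":0},{"dx":0,"dy":0,"dz":0.057,"ax":0,"ay":0,"az":0}]'; python3 -m handwheel '[{"dx":0,"dy":0,"dz":0,"ax":0,"ay":0,"az":0},{"dx":0,"dy":0,"dz":0,"ax":0,"ay":0,"az":0}]'; python3 -c "
from h import *
delta([.499,.2,.1315],101.7)
for n in ['wrist','scene']: grab(n,n+'7')
a=load('scene7')['image'][200:350,400:550];b=load('wrist7')['image'][100:400,150:480]
cv2.imwrite('pics/c7.png',np.hstack([cv2.resize(x,(390,390)) for x in (a,b)]))
"
```

```text
time: 11.22
tool_pos: [0.4995, 0.2007, 0.1542]
tool_rot: [-0.0, 0.631, 0.776, -0.0]
contact_force: [0.9, 0.5, -0.4]
gripper_width: 0.203
time: 11.48
tool_pos: [0.5, 0.2008, 0.1551]
tool_rot: [0.0, 0.631, 0.776, 0.001]
contact_force: [1.5, 0.6, -1.1]
gripper_width: 0.202
now 11.475 [0.5    0.2008 0.1551] yaw 101.8 w 0.202 F [ 1.5  0.6 -1.1] T [ 0.02 -0.05  0.02]
dx dy dz [-0.0006 -0.0011  0.0236] a [ 0.0015 -0.      0.0018]
```

View pics/c7.png

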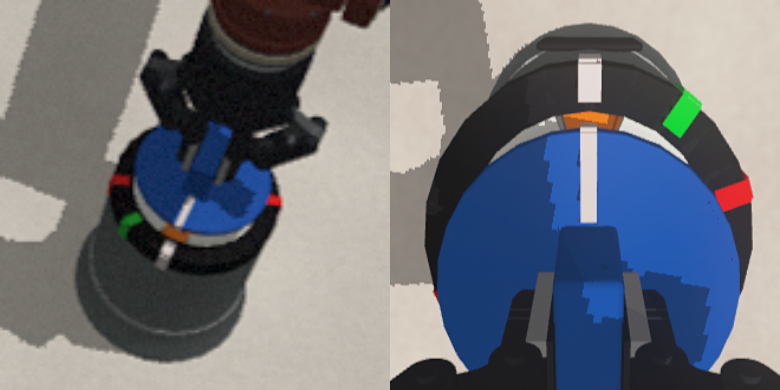

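Aligned: the pointer sits in line with the white mark and slot in both views. I'll go down in small force-checked steps.

```bash
python3 -m handwheel '[{"dx":-0.0006,"dy":-0.001,"dz":0.004,"ax":0,"ay":0,"az":0},{"dx":-0.0006,"dy":-0.001,"dz":0.008,"ax":0,"ay":0,"az":0},{"dx":-0.0006,"dy":-0.001,"dz":0.011,"ax":0,"ay":0,"az":0},{"dx":-0.0006,"dy":-0.001,"dz":0.014,"ax":0,"ay":0,"az":0},{"dx":-0.0006,"dy":-0.001,"dz":0.014,"ax":0,"ay":0,"az":0}]'; python3 -c "
from h import *
delta([.499,.2,.1315],101.7)
"
```

```text
time: 12.2
tool_pos: [0.4983, 0.1998, 0.1398]
tool_rot: [-0.0, 0.631, 0.776, -0.0]
contact_force: [0.0, 0.4, -2.0]
gripper_width: 0.203
now 12.2 [0.4983 0.1998 0.1398] yaw 101.8 w 0.203 F [ 0.   0.4 -2. ] T [ 0.03 -0.02  0.  ]
dx dy dz [0.0001 0.0007 0.0083] a [-0.0008  0.      0.0017]
```

```bash
python3 -m handwheel '[{"dx":0,"dy":0.0005,"dz":0.003,"ax":0,"ay":0,"az":0},{"dx":0,"dy":0.0005,"dz":0.005,"ax":0,"ay":0,"az":0},{"dx":0,"dy":0.0005,"dz":0.007,"ax":0,"ay":0,"az":0},{"dx":0,"dy":0.0005,"dz":0.007,"ax":0,"ay":0,"az":0}]'; python3 -c "
from h import *
delta([.499,.2,.1315],101.7)
"; python3 -m handwheel '[{"dx":0,"dy":0,"dz":0.001,"ax":0,"ay":0,"az":0},{"dx":0,"dy":0,"dz":0.002,"ax":0,"ay":0,"az":0},{"dx":0,"dy":0,"dz":0.002,"ax":0,"ay":0,"az":0}]'; python3 -c "
from h import *
delta([.499,.2,.1315],101.7)
"
```

```text
time: 12.7
tool_pos: [0.4989, 0.1999, 0.1329]
tool_rot: [-0.0, 0.631, 0.776, -0.0]
contact_force: [1.0, -0.7, -1.9]
gripper_width: 0.202
now 12.7 [0.4989 0.1999 0.1329] yaw 101.8 w 0.202 F [ 1.  -0.7 -1.9] T [-0.06 -0.03 -0.02]
dx dy dz [0.0001 0.0001 0.0014] a [-0.0005 -0.      0.0017]
time: 13.08
tool_pos: [0.4992, 0.2, 0.1315]
tool_rot: [0.0, 0.631, 0.776, 0.0]
contact_force: [-0.3, 0.2, -0.4]
gripper_width: 0.202
now 13.075 [0.4992 0.2    0.1315] yaw 101.8 w 0.202 F [-0.3  0.2 -0.4] T [-0.01  0.06 -0.04]
dx dy dz [ 0.     -0.0002 -0.    ] a [ 0.0003 -0.      0.0018]
```

```bash
python3 -m handwheel '[{"dx":0,"dy":0,"dz":0.0007,"ax":0,"ay":0,"az":0},{"dx":0,"dy":0,"dz":0.0007,"ax":0,"ay":0,"az":0}]'; python3 -c "
from h import *
delta([.499,.2,.1315],101.7)
"; python3 -m handwheel '[{"dx":0,"dy":0,"dz":0.0007,"ax":0,"ay":0,"az":0},{"dx":0,"dy":0,"dz":0.0007,"ax":0,"ay":0,"az":0}]'; python3 -c "
from h import *
delta([.499,.2,.1315],101.7)
for n in ['wrist','scene','side']: grab(n,n+'8')
a=load('scene8')['image'][200:350,400:550];b=load('wrist8')['image'][100:400,150:480];c=load('side8')['image'][70:190,210:330]
cv2.imwrite('pics/c8.png',np.hstack([cv2.resize(x,(260,260)) for x in (a,b,c)]))
"
```

```text
time: 13.32
tool_pos: [0.4992, 0.2, 0.1315]
tool_rot: [0.0, 0.631, 0.776, 0.0]
contact_force: [-3.4, -0.2, 4.6]
gripper_width: 0.201
now 13.325 [0.4992 0.2    0.1315] yaw 101.8 w 0.201 F [-3.4 -0.2  4.6] T [-0.15  0.56 -0.07]
dx dy dz [ 0.0001 -0.0002 -0.    ] a [0.0004 0.     0.0018]
time: 13.58
tool_pos: [0.4993, 0.2, 0.1314]
tool_rot: [0.0, 0.631, 0.776, 0.0]
contact_force: [-4.3, -0.5, 7.2]
gripper_width: 0.201
now 13.575 [0.4993 0.2    0.1314] yaw 101.81 w 0.201 F [-4.3 -0.5  7.2] T [-0.3   0.82 -0.01]
dx dy dz [ 0.0001 -0.0003 -0.0001] a [0.0006 0.0001 0.0018]
```

View pics/c8.png

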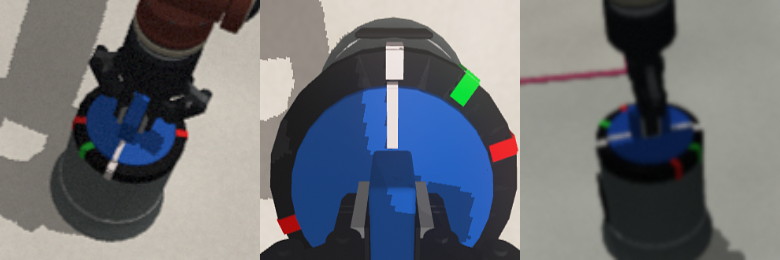

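Seated: z stopped at 0.1315 as predicted, with about 9 N of push. Now the clockwise twist, with az positive. I'll do about 26° first, then the rest.

```bash
python3 -m handwheel '[{"dx":0,"dy":0,"dz":-0.0005,"ax":0,"ay":0,"az":0.08},{"dx":0,"dy":0,"dz":-0.0005,"ax":0,"ay":0,"az":0.18},{"dx":0,"dy":0,"dz":-0.0005,"ax":0,"ay":0,"az":0.28},{"dx":0,"dy":0,"dz":-0.0005,"ax":0,"ay":0,"az":0.37},{"dx":0,"dy":0,"dz":-0.0005,"ax":0,"ay":0,"az":0.45}]'; python3 -m handwheel '[{"dx":0,"dy":0,"dz":0,"ax":0,"ay":0,"az":0},{"dx":0,"dy":0,"dz":0,"ax":0,"ay":0,"az":0}]';python3 -c "
from h import *
delta([.499,.2,.1315],66.8)
for n in ['wrist']: grab(n,n+'9')
"
```

```text
time: 14.35
tool_pos: [0.4998, 0.2004, 0.1314]
tool_rot: [0.0, 0.788, 0.615, 0.001]
contact_force: [-0.9, 0.3, 4.9]
gripper_width: 0.205
time: 14.6
tool_pos: [0.4998, 0.2003, 0.1315]
tool_rot: [0.0, 0.788, 0.616, 0.001]
contact_force: [-1.2, 0.9, 5.3]
gripper_width: 0.202
now 14.6 [0.4998 0.2003 0.1315] yaw 76.08 w 0.202 F [-1.2  0.9  5.3] T [-0.1   0.39 -0.02]
dx dy dz [-0.0005 -0.0007 -0.    ] a [ 0.0014 -0.0014  0.1619]
```

View pics/wrist9.png

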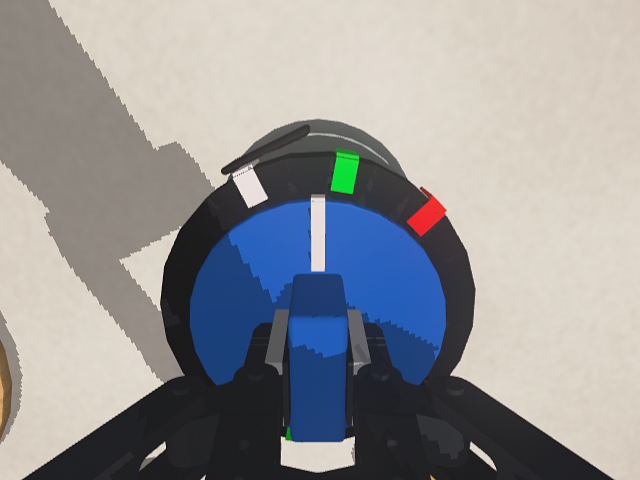

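The lid turned with the gripper. The pointer at (318,230) is between white (250,185) and green (345,172), with about 9° to go.

```bash
python3 -m handwheel '[{"dx":0,"dy":0,"dz":0,"ax":0,"ay":0,"az":0.06},{"dx":0,"dy":0,"dz":0,"ax":0,"ay":0,"az":0.12},{"dx":0,"dy":0,"dz":0,"ax":0,"ay":0,"az":0.16},{"dx":0,"dy":0,"dz":0,"ax":0,"ay":0,"az":0.162},{"dx":0,"dy":0,"dz":0,"ax":0,"ay":0,"az":0.162}]'; python3 -m handwheel '[{"dx":0,"dy":0,"dz":0,"ax":0,"ay":0,"az":0},{"dx":0,"dy":0,"dz":0,"ax":0,"ay":0,"az":0}]';python3 - <<'E'
from h import *
delta([.499,.2,.1315],66.8)
for n in ['wrist','scene','side']: grab(n,n+'10')
f=load('wrist10');m=masks(f['image']);c=np.array([.4995,.2])
for k in ['green','red']:
    n,l,st,cc=cv2.connectedComponentsWithStats((m[k]).astype(np.uint8))
    for i in range(1,n):
        if st[i,4]>50: xy=toplane(f,cc[i],.16)[0];print(k,cc[i],st[i],xy,np.degrees(np.arctan2(*(c-xy)[::-1])))
g=cv2.cvtColor(f['image'],cv2.COLOR_BGR2GRAY)
sub=(m['white'])&(np.arange(640)[None]>300)&(np.arange(640)[None]<335);sub[:200]=0;sub[268:]=0
yy,xx=np.where(sub);q=toplane(f,np.c_[xx,yy],.166).mean(0);print('ptr',len(xx),xx.mean(),yy.mean(),q,np.degrees(np.arctan2(*(c-q)[::-1])))
a=load('scene10')['image'][200:350,400:550];b=f['image'][100:400,150:480];c=load('side10')['image'][70:190,210:330]
cv2.imwrite('pics/c10.png',np.hstack([cv2.resize(x,(260,260)) for x in (a,b,c)]))
E
```

```text
time: 15.28
tool_pos: [0.4998, 0.2003, 0.1315]
tool_rot: [0.0, 0.835, 0.551, 0.001]
contact_force: [-1.6, -0.3, 5.3]
gripper_width: 0.201
time: 15.52
tool_pos: [0.4998, 0.2003, 0.1315]
tool_rot: [0.0, 0.835, 0.551, 0.001]
contact_force: [-0.8, -0.1, 5.2]
gripper_width: 0.202
now 15.525 [0.4998 0.2003 0.1315] yaw 66.84 w 0.202 F [-0.8 -0.1  5.2] T [-0.1   0.34  0.09]
dx dy dz [-0.0006 -0.0006 -0.    ] a [ 0.0015 -0.0014  0.0006]
green [318.05745968 168.48387097] [307 147  23  44 992] [0.44537843 0.22332262] -23.31267296314773
red [407.93058824 199.48588235] [389 172  38  49 850] [0.46840266 0.24878183] -57.48338815025945
ptr 956 317.4686192468619 233.3755230125523 [0.46571296 0.21437843] -23.052681438224013
```

View pics/wrist10.png

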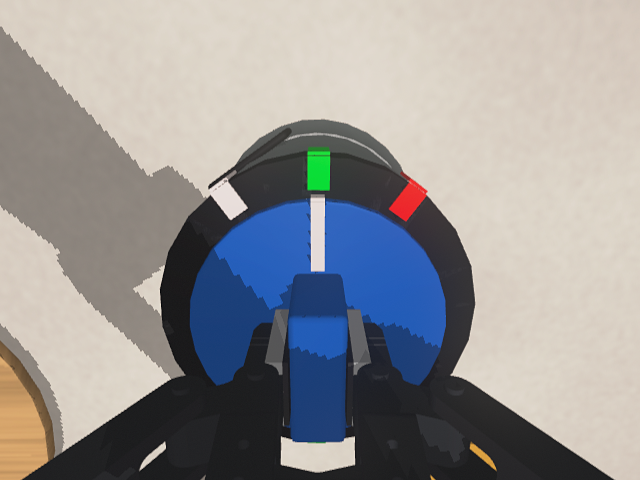

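View pics/c10.png

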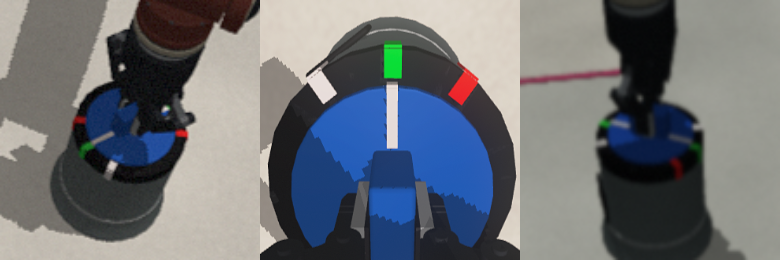

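The pointer (317.5) is on the green mark (318.1), within about 0.3°, with the grip held. A quick check of the rest of the scene before handing in.

View pics/scene10.png

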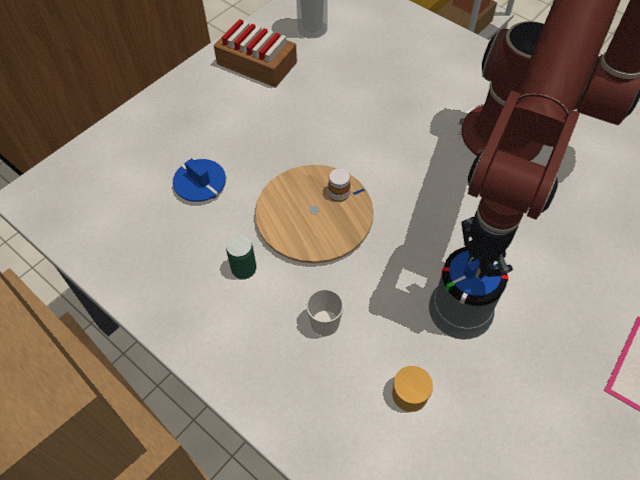

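The jar stands on the turntable at (339,185). The can, cup and tin are unmoved.

```bash
python3 -c "
from h import *
print(manip.job_done()); delta([.499,.2,.1315],66.8)"
```

```text
the job is handed in; nothing more can be done
None
the job is handed in; nothing more can be done
```

The lid is in the grinder and held at the green mark, with the gripper still closed on it. I handed the job in at about 15.7 s, and no verdict was reported.

**What I did:** I lifted the smaller blue lid off the turntable and lowered it into the grinder's mouth with its pointers at the white marks. It went in without resistance until it sat fully down. I then twisted it about 35° clockwise in two moves, without going past green.

**Last checks:**
- **Angle:** the lid's pointer measured -23.1° and the green mark -23.3°, so they agree within about 0.3°.
- **Seating:** the tool height stayed at the value predicted for a fully seated lid, with about 5 N pushing down.
- **Grip:** the opening was steady at about 17 mm on the 18 mm bar.
- **Other objects:** in the last scene picture the jar was standing on the turntable, and the can, cup and tin looked unmoved.

**What disagreed:** the reported fingertip height was about 40 mm lower than the camera depth showed. Because of this, my first grip closed on air above the bar without touching the lid. I measured the difference, went 40 mm deeper and gripped the bar properly. I could not read the ring angle directly, so the half turn was checked only from the pictures and the tool's yaw.

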